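Stamp the certificate gently on the glass light pad

TASK

Lift the stand magnifier off the certificate and stand it upright on the bench top beside the light pad. Then take the stamp with the flat-sided rectangular grip from the slanted rack, stand it upright and square in the middle of the printed rectangular frame, and gently hold its sprung handle pressed down most of its stroke for half a second: the light pad must never carry more than 20 N, and the stamp must not be pressed anywhere else on the pad. Finally lean the stamp back in the rack bay it came from and let go, leaving the other two stamps, the jar and the dropper bottle where they stand.

Things in the scene. Friction and masses are not known exactly. Their poses are not given: they have to be found in the camera images.
- bed: Fixed light pad with a grey rim, 170 (its x) x 230 (its y) x 12 mm high, lying flat on the bench, with a white certificate sheet on top. Origin: centre of its underside.
- field (a point): Centre of the printed rectangular frame on the certificate, on the pad's top face (12 mm above the bench). The frame is 64 mm along the pad's x and 100 mm along the pad's y.
- loupe: Loose stand magnifier, 160 g, 72 mm tall: clear foot 66 mm across and 16 mm high, tapering up to 26 mm height, then a black cylinder 48 mm across up to 72 mm. It stands upright on the certificate, over the printed frame. Origin: centre of its underside, z up.
- rack: Fixed stamp rack, 155 mm (x -50..105) x 288 mm (y +-144). A slanted floor rises towards its +x at 30 degrees, so the stamps lean 30 degrees towards its -x (front). Three bays along its y, 90 mm apart, each 68 mm wide between ridges 16 mm high; a 16 mm ledge closes the low front edge. A shelf board stands above its rear. Origin: on the bench under the middle of the slanted floor.
- bay0 (a point): Bay at the rack's y = -90 mm: the point on the slanted floor where the middle of a stamp's foot rests (6 mm clear of the ledge).
- bay1 (a point): The same point of the middle bay.
- bay2 (a point): The same point of the bay at the rack's y = +90 mm.
- stamp: The stamp to use, loose, 280 g: black foot plate 72 (its x) x 44 (its y) x 8 mm, two black cheeks up to 60 mm, grey sprung handle with a flat-sided rectangular grip 46 mm (x) x 30 mm (y), 92 to 140 mm above the foot. Starts in one of the three bays, x running up the slope, z 30 degrees from vertical. Origin: centre of the foot's underside, z up along the stamp.
- stamp_grip (a point): Middle of the stamp's rectangular grip, on the sliding handle, 118 mm above the foot's underside when the handle is up.
- stamp_handle (a joint): How far the stamp's handle is pressed down against its spring: 0 = up, 0.018 m = bottomed. It starts to move at about 3.5 N and takes about 8 N at 0.013 m and 10 N at the bottom.
- stamp_ball: Another loose stamp in the rack with the same foot, ending in a ball 36 mm across, 138 mm tall. To be left alone. Origin: centre of the foot's underside.
- stamp_low: Another loose stamp in the rack with the same foot, low, ending in a thin round stub 26 mm across, 106 mm tall. To be left alone. Origin: centre of the foot's underside.
- jar: Loose closed white-capped jar, 76 mm across, 90 mm tall. To be left alone. Origin: centre of its underside.
- dropper: Loose green glass bottle with a black cap, 34 mm across, 110 mm tall, between the pad and the rack. To be left alone. Origin: centre of its underside.
- shelf_edge (a point): Middle of the front edge of the rack's shelf board (at the rack's x = -30 mm, 217 mm above the bench). The board is 10 mm thick, 288 mm along y and runs 135 mm back to +x, with small boxes on it 40 mm high; its posts stand at the rack's x = 75 mm, y = +-140 mm.
Not all that is in view belongs to the job. What is shaped like the loupe but blue or orange is not meant.

How it is judged:
By the outcome, as a careful person would: the job done as asked, in the order asked, and still so for the second after the job is handed in, with the robot touching nothing.
It also fails if it takes over 61 s, if anything falls off the work surface, if the arm or the gripper's body presses on something with over 40 N, if the wrist force passes 120 N, or if a joint passes its speed limit or range.

ROBOT

A 7-joint arm with a two-finger parallel gripper is mounted at the origin on the work surface. World frame = base frame: x ahead of the robot, y to its left, z up, the work surface at z = 0. Lengths are in m, angles in rad, forces in N, time in s.
With the tool pointing down it reaches from about 0.425 to 0.925 m from the base axis. Payload 6.8 kg.
Tool frame: the origin (TCP) lies on the centre line of the jaws, within the pads' length; the fingertips stand 14 mm ahead of it and the grasp point (between the pads) lies 5 mm behind it (r.tips_ahead is the distance from the TCP to the fingertips, in m); z points along the fingers, y is the line along which they close (so a half turn about z gives the same grasp; the last joint's range is limited). The gripper opens to 85 mm and grips with 20 to 120 N. Pads are 22 mm wide; open, the fingers measure 114 mm over their backs; the gripper's body (76 mm by 85 mm) begins 54 mm behind the grasp point. The pads swing forward as they close: fully open they stand 13 mm farther back than shut.
Start: joints at [1.041, 0.477, 0.022, 1.555, -0.011, 1.109, -0.083], TCP at [0.276, -0.616, 0.245] pointing down, gripper open.
Joint ranges: [-2.96, 2.96], [-0.34, 2.1], [-1.41, 1.46], [0.24, 2.44], [-1.37, 4.51], [0.17, 1.92], [-2.96, 2.96]. Speed limits (rad/s): [2.39, 2.39, 3.14, 3.14, 3.14, 3.14, 3.14].

INTERFACE

Orientations are given as a rotation vector (axis times angle).
In Python, from bench import r, eyes gives the robot as it stands.
- The arm moves only by the tool step_arm, never from a script. Its argument "rows" is a list of rows, each a list of 6 numbers: the shift along the world's x, y, z in units of 60 cm (1.0 is 60 cm), then the turn, a rotation vector about the world's x, y, z in units of pi rad (1.0 is pi rad). In form: [[x, y, z, rx, ry, rz], ...]. A call has 1 to 5 rows; each row is the pose to reach, as a shift and turn from the pose commanded when the call began, turning the shorter way round; what a row does not reach only later rows make up. A row lasts 1/12 s, in which the tool goes at most 41.7 mm and 7.16 degrees, less where a joint would pass 70% of its speed; a pose out of reach is approached as far as the arm can. A call with a number of a shift or a turn outside -1 to 1 is refused whole. A call with a gripper value outside its range is refused whole. "jaw" is the closure, from 0 (fully open) to 1 (shut), set as the call begins (left out, the last holds). The fingers move at their own pace and stop on an object; "squeeze" is the grip in N (left out, the last holds). Time passes only in rows, so rows that repeat a pose let the fingers close. It gives the time, the measured TCP pose, the force, the opening and the grip force at its end, in the units of the state.
- r.get_obs(): the state, without advancing time (a new reading comes with each control period).
- eyes.grab_frame(name): name is "side" or "top"; returns the picture (480x640x3 uint8, red, green, blue); there is no depth.
- eyes.camera_info(name): a dict with "mtx" (3x3 intrinsics, pixels), "extrinsics" (4x4, takes a point from camera to world coordinates). Camera axes: x right, y down, z forward; pixel columns grow to the right and rows downward; lengths in m; the calibration is good to about 2 mm. A picture is of the moment at which its call begins. camera_info takes no time and is no camera call.
- r.hand_in(): hands the job in; it is judged then, once.
The state is a dict: "clock": time; "joints": joint angles; "qvel": joint speeds; "tau": joint torques, N m; "tcp_pos": TCP position; "orientation": TCP orientation; "contact_force": force on the tool from outside, world axes, zero at the start; "moment": the same for the moment, N m; "grip_width": finger opening in m; "gripper_force": force on a finger pad.
Only numpy, scipy, OpenCV 4.12 (cv2) and the standard library are available. Lean on these libraries where they do the work, as an engineer would, in place of code of your own. Each camera call takes 0.05 s, during which the arm holds its last target. There are 200 camera calls.

## Working session

There is one attempt and no reset: what is moved stays moved. The work goes in short steps, Python scripts to look and compute and a tool call to move; the robot and the scene stay as the last step left them, time stands still between calls to the robot, and variables do not carry over. Pictures are saved under pics/ and viewed, at most 10 in all, crops included, and the job is handed in when it is done.

Besides the shell and the picture viewer there is one more tool, called after "Call:" as name(argument=value, ...) on one line, values as JSON. step_arm: Moves the arm, as the interface text tells. Shifts and turns lie within -1 to 1; 1 stands for 60 cm of shift or pi rad of turn. Its arguments: {"type":"object","properties":{"rows":{"type":"array"},"jaw":{"type":"number"},"squeeze":{"type":"number"}},"required":["rows"]}

```bash
mkdir -p pics
python3 - <<'E'
from bench import r,eyes
import cv2,numpy as np
np.set_printoptions(precision=4,suppress=True)
for n in("side","top"):
    f=eyes.grab_frame(n); cv2.imwrite(f"pics/{n}0.png",f[...,::-1]); c=eyes.camera_info(n); print(n,np.array(c["mtx"]),np.array(c["extrinsics"]))
print(r.get_obs(), r.tips_ahead)
E
```

```text
side [[567.7401   0.     313.1736]
 [  0.     567.7401 248.5109]
 [  0.       0.       1.    ]] [[ 0.2789  0.7866 -0.5509  1.1647]
 [ 0.9603 -0.2315  0.1557 -0.2406]
 [-0.005  -0.5724 -0.8199  1.1134]
 [ 0.      0.      0.      1.    ]]
top [[517.2003   0.     318.1556]
 [  0.     517.2003 239.1515]
 [  0.       0.       1.    ]] [[-0.0022 -0.9962  0.0867  0.4446]
 [-0.9999  0.0013 -0.01   -0.035 ]
 [ 0.0099 -0.0868 -0.9962  1.2251]
 [ 0.      0.      0.      1.    ]]
{'clock': 0.1, 'joints': array([ 1.0409,  0.4778,  0.0224,  1.5563, -0.0115,  1.1093, -0.0831]), 'qvel': array([-0.0008, -0.001 ,  0.0001, -0.0031,  0.0015, -0.0007,  0.0007]), 'tau': array([  0.0045, -59.7759,   1.6139, -28.1954,   0.0129,   0.005 ,
        -0.    ]), 'tcp_pos': array([ 0.2761, -0.6154,  0.2444]), 'orientation': array([-3.0704, -0.6574,  0.0008]), 'contact_force': array([-0.2576, -0.8177,  0.3951]), 'moment': array([ 0.0393,  0.0486, -0.0116]), 'gripper_force': 0.0, 'grip_width': 0.08513597093914288} 0.014
```

View pics/top0.png

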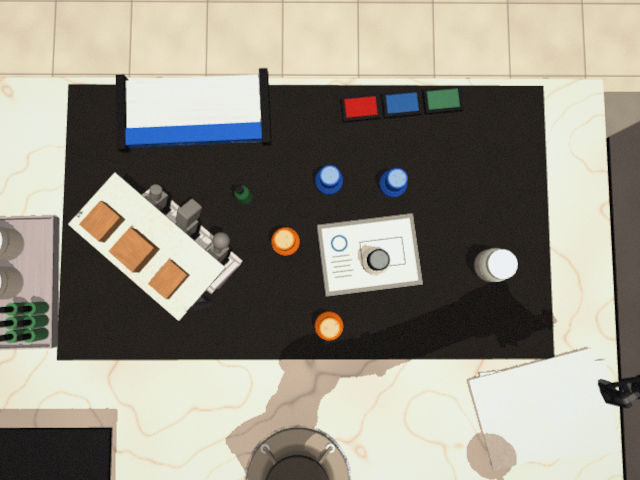

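View pics/side0.png

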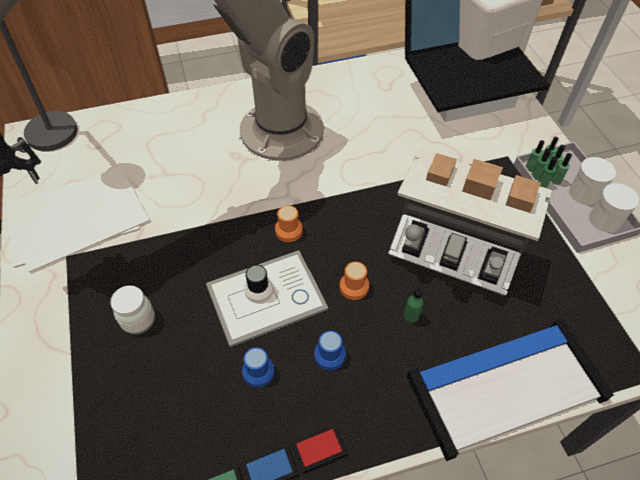

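The top picture shows the pad around (370,255), the black and clear loupe at (377,260), and the rack at lower left. The rack holds a round stub (155,195), a rectangular grip (188,213) and a ball (221,243). In the side picture these are the loupe (257,283) and the grips: ball (414,235), rectangle (455,248), stub (495,262). Loupe look-alikes in top: blue (329,180) and (395,182), orange (285,240) and (329,326). The choice is the black-topped loupe and the middle, rectangular-grip stamp. I'll check both in close crops.

Run:
```python
import cv2,numpy as np
t=cv2.imread("pics/top0.png");s=cv2.imread("pics/side0.png")
def crop(im,x,y,w,h,k): return cv2.resize(im[y:y+h,x:x+w],None,fx=k,fy=k,interpolation=cv2.INTER_CUBIC)
# each 400x300, k scale
cv2.imwrite("pics/c1.png",np.vstack([np.hstack([crop(t,310,200,133,100,3)[:300,:399],crop(s,195,240,133,100,3)]),np.hstack([crop(t,120,165,133,100,3),crop(s,385,205,133,100,3)])]))
```

```text
(no output)
```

View pics/c1.png

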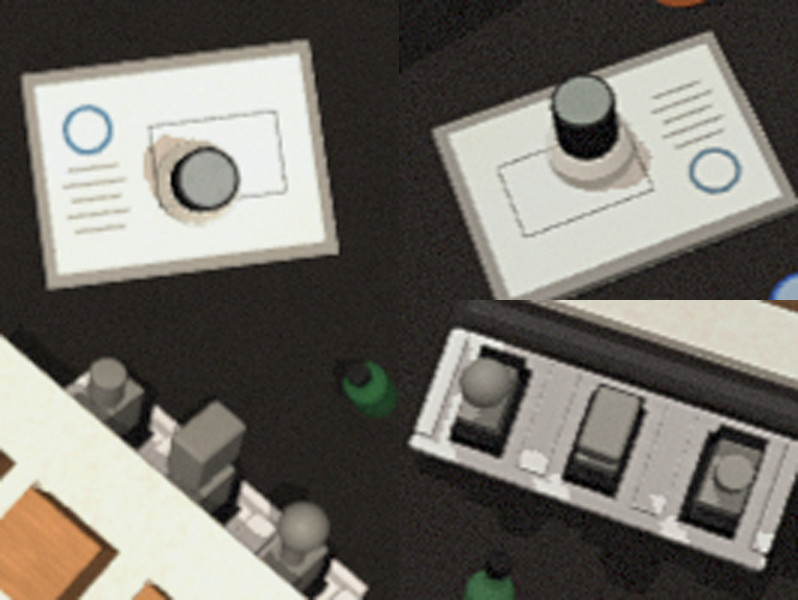

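Top left: black-topped loupe over the frame. Bottom: the rectangular grip in the middle bay, ball and round stub on either side. The choice holds.

```bash
cat > h.py <<'E'
from bench import r,eyes
import cv2,numpy as np
from scipy.optimize import least_squares
from scipy.spatial.transform import Rotation as R
np.set_printoptions(precision=4,suppress=True)
C={n:(np.array(eyes.camera_info(n)["mtx"]),np.array(eyes.camera_info(n)["extrinsics"])) for n in("side","top")}
def ray(n,u,v,z):
    K,E=C[n]; d=E[:3,:3]@np.linalg.solve(K,[u,v,1]); o=E[:3,3]; return o+d*(z-o[2])/d[2]
def proj(n,P):
    K,E=C[n]; p=(np.atleast_2d(P)-E[:3,3])@E[:3,:3]@K.T; return p[:,:2]/p[:,2:]
def Rz(a): return R.from_euler('z',a).as_matrix()
E
python3 - <<'E'
from h import *
# pad
top=[(317.3,224.3),(412.7,213.3),(422.7,283.7),(326.7,296.7)]; side=[(327.7,308.3),(230,342),(206.7,283),(299,250.7)]
M=np.array([[.085,.115,.012],[.085,-.115,.012],[-.085,-.115,.012],[-.085,.115,.012]])
def f(p):
    P=M@Rz(p[2]).T+[p[0],p[1],0]; return np.r_[(proj("top",P)-top).ravel(),(proj("side",P)-side).ravel()]
s=least_squares(f,[.45,-.15,0]);print("pad",s.x,np.degrees(s.x[2]));print(s.fun.reshape(-1,2))
a=s.x[2]
ft=[ray("top",*p,.012) for p in[(359.7,241.7),(402,237),(405.7,263.3),(363.3,269)]];print(np.array(ft),np.mean(ft,0))
fs=[ray("side",*p,.012) for p in[(279.7,303),(237,318.7),(228.3,296.3)]];print(np.array(fs),"side centre",(fs[0]+fs[2])/2)
print("loupe",ray("top",378.7,259.7,.072),ray("side",256.3,273.7,.072))
# rack
tp=[(115,173),(242,262),(180,320),(68,223)]
S=np.array([[-.03,.144,.217],[-.03,-.144,.217],[.105,-.144,.217],[.105,.144,.217]])
sp=[(550,208),(399,192)]
for z in(.217,): print(np.array([ray("top",*p,z) for p in tp]))
def g(p):
    P=S@Rz(p[2]).T+[p[0],p[1],0]; return (proj("top",P)-tp).ravel()
s=least_squares(g,[.45,.4,-.9]);print("rack",s.x,np.degrees(s.x[2]));print(s.fun.reshape(-1,2));x=s.x
print("side shelf",proj("side",S@Rz(x[2]).T+[x[0],x[1],0]))
for n,(u,v) in dict(bl1=(329,177),bl2=(397,179),or1=(285,240),or2=(329,327),jar=(502,263),palette=(443,100),palr=(361,108)).items(): print(n,ray("top",u,v,.05))
print("drop",ray("top",240,187,.11))
print("stampface",ray("side",456.3,245.3,.15))
E
```

```text
pad [ 0.5149 -0.1679  0.1182] 6.773763439400923
[[-0.6908 -0.1559]
 [ 0.2757 -0.6302]
 [ 0.1254  0.4657]
 [-1.3569 -0.6475]
 [ 0.4957 -1.0938]
 [-1.1848  2.7192]
 [-1.1703 -1.2861]
 [ 0.1335 -1.6173]]
[[ 0.5441 -0.1451  0.012 ]
 [ 0.5551 -0.245   0.012 ]
 [ 0.493  -0.2527  0.012 ]
 [ 0.4798 -0.1529  0.012 ]] [ 0.518  -0.1989  0.012 ]
[[ 0.5454 -0.1437  0.012 ]
 [ 0.5571 -0.2427  0.012 ]
 [ 0.4964 -0.2498  0.012 ]] side centre [ 0.5209 -0.1968  0.012 ]
loupe [ 0.4988 -0.1817  0.072 ] [ 0.4943 -0.1798  0.072 ]
[[0.6638 0.355  0.217 ]
 [0.4879 0.1032 0.217 ]
 [0.3765 0.2212 0.217 ]
 [0.5647 0.4433 0.217 ]]
rack [ 0.4937  0.3017 -0.6124] -35.08513138957071
[[-43.8941  56.4857]
 [-51.4178  52.7719]
 [ 51.6143 -62.5682]
 [ 44.8695 -49.3125]]
side shelf [[546.4315 187.9405]
 [410.5971 155.7635]
 [395.3275 201.2708]
 [539.3745 237.8155]]
bl1 [ 0.6907 -0.0721  0.05  ]
bl2 [ 0.686  -0.2291  0.05  ]
or1 [0.5451 0.0287 0.05  ]
or2 [ 0.3487 -0.0708  0.05  ]
jar [ 0.4918 -0.4658  0.05  ]
palette [ 0.8736 -0.3399  0.05  ]
palr [ 0.8541 -0.1475  0.05  ]
drop [0.6561 0.1239 0.11  ]
stampface [0.5935 0.2295 0.15  ]
```

Run:
```python
from h import *
tp=[(115,173),(242,262),(180,320),(68,223)]
S=np.array([[-.03,-.144,.217],[-.03,.144,.217],[.105,.144,.217],[.105,-.144,.217]])
def g(p):
    P=S@Rz(p[2]).T+[p[0],p[1],0]; return (proj("top",P)-tp).ravel()
s=least_squares(g,[.5,.3,2.53]);x=s.x;print("rack",x,np.degrees(x[2]));print(s.fun.reshape(-1,2))
print("side shelf",proj("side",S@Rz(x[2]).T+[x[0],x[1],0]))
Rs=lambda a:Rz(a)@R.from_euler('y',-30,degrees=True).as_matrix()
print(Rs(x[2]))
F=np.array([[.023,-.015,.14],[.023,.015,.14],[-.023,.015,.14],[-.023,-.015,.14]])
sc=np.array([[643,395],[608,384],[583,447],[618,462]],float); sc=(sc-[399,300])/3+[385,205]
tc=np.array([[170,443],[244,432],[217,402]],float);tc=(tc-[0,300])/3+[120,165]
def f(p,full=True):
    P=F@Rs(p[3]).T+p[:3]; o=(proj("side",P)-sc)
    t=proj("top",P)[[0,2,3]]-tc
    return np.r_[o.ravel(),t.ravel(),(p[3]-x[2])*30]
s=least_squares(f,[.5,.3,.03,x[2]]);p=s.x;print("stamp",p,np.degrees(p[3]));print(s.fun[:-1].reshape(-1,2))
print("in rack frame",Rz(x[2]).T@(p[:3]-[x[0],x[1],0]))
grip=p[:3]+Rs(p[3])@[0,0,.118];print("grip",grip)
t=cv2.imread("pics/top0.png");sd=cv2.imread("pics/side0.png")
box=lambda X,Y,z0,z1:np.array([[sx*X,sy*Y,z] for z in(z0,z1) for sx,sy in((1,1),(-1,1),(-1,-1),(1,-1))])
ims=[]
for n,im,x0,y0 in(("top",t,150,170),("side",sd,410,210)):
    im=cv2.resize(im[y0:y0+100,x0:x0+100],None,fx=4,fy=4,interpolation=cv2.INTER_CUBIC)
    for B,c in((box(.023,.015,.092,.14),(0,0,255)),(box(.036,.022,0,.008),(0,255,0))):
        q=(proj(n,B@Rs(p[3]).T+p[:3])-[x0,y0]+.5)*4
        q=q.astype(int)
        for k in(0,4): cv2.polylines(im,[q[k:k+4]],True,c,1)
        for k in range(4): cv2.line(im,q[k].tolist(),q[k+4].tolist(),c,1)
    ims.append(im)
cv2.imwrite("pics/ov.png",np.hstack(ims))
```

```text
rack [0.5523 0.2572 2.4643] 141.19418323488875
[[  2.2746  -1.0789]
 [-11.8494   1.2948]
 [  5.4691  -1.9972]
 [  4.0713   2.0001]]
side shelf [[536.3308 240.2344]
 [394.5689 196.8687]
 [413.7028 152.8827]
 [547.9198 191.2009]]
[[-0.6749 -0.6267  0.3896]
 [ 0.5427 -0.7793 -0.3133]
 [ 0.5     0.      0.866 ]]
stamp [0.5452 0.2693 0.036  2.4344] 139.48349995090229
[[ 0.0735  1.0905]
 [-2.4325 -0.043 ]
 [-1.7775 -0.229 ]
 [ 0.7036 -0.2927]
 [-1.5914 -0.6861]
 [-0.0042 -0.6094]
 [-1.7057  0.2182]]
in rack frame [ 0.0132 -0.005   0.036 ]
grip [0.59   0.231  0.1381]
```

View pics/ov.png

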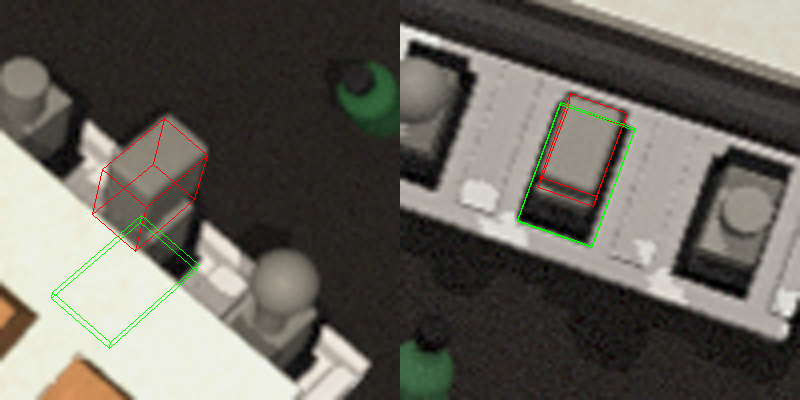

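Call:
step_arm(rows=[[0.125,0.242,-0.047,0,0,0],[0.125,0.242,-0.047,0,0,0],[0.125,0.242,-0.047,0,0,0],[0.125,0.242,-0.047,0,0,0],[0.125,0.242,-0.047,0,0,0]], jaw=0, squeeze=30)

```text
clock: 0.52
tcp_pos: [0.3564, -0.4615, 0.2152]
orientation: [-3.062, -0.673, -0.003]
contact_force: [0.3, 0.8, -0.2]
grip_width: 0.0853
gripper_force: 0.0
```

Call:
step_arm(rows=[[0.125,0.242,-0.047,0,0,0],[0.125,0.242,-0.047,0,0,0],[0.125,0.242,-0.047,0,0,0],[0.125,0.242,-0.047,0,0,0],[0.125,0.242,-0.047,0,0,0]])

```text
clock: 0.93
tcp_pos: [0.4302, -0.3165, 0.1875]
orientation: [-3.063, -0.675, -0.002]
contact_force: [-0.1, 1.7, -0.0]
grip_width: 0.0851
gripper_force: 0.0
```

Call:
step_arm(rows=[[0.124,0.242,-0.047,0,0,0],[0.124,0.242,-0.047,0,0,0],[0.124,0.242,-0.047,0,0,0],[0.124,0.242,-0.047,0,0,0],[0.124,0.242,-0.047,0,0,0]])

```text
clock: 1.35
tcp_pos: [0.504, -0.1712, 0.1597]
orientation: [-3.064, -0.675, -0.003]
contact_force: [0.5, -0.0, 0.0]
grip_width: 0.0855
gripper_force: 0.0
```

Run:
```python
from h import *
a=ray("top",150,203.2,.217);b=ray("top",225,268.75,.217);d=a-b;print("shelf edge",a,b,"yaw",np.degrees(np.arctan2(d[1],d[0]))+90)
q=lambda u,v:((u-399)/3+385,(v-300)/3+205)
for z in(0,.03):
    a=ray("side",*q(411,445),z);b=ray("side",*q(763,568),z);d=b-a;print("ledge",a,b,np.linalg.norm(d),np.degrees(np.arctan2(d[1],d[0]))+90)
```

```text
shelf edge [0.6036 0.2847 0.217 ] [0.4749 0.136  0.217 ] yaw 139.10143188675863
ledge [0.481  0.1398 0.    ] [0.6612 0.3544 0.    ] 0.280226010099619 139.97614984896506
ledge [0.4994 0.1296 0.03  ] [0.6748 0.3384 0.03  ] 0.27267522762063534 139.97614984896506
```

Call:
step_arm(rows=[[0,0,-0.05,0,0,0],[0,0,-0.05,0,0,0],[0,0,-0.05,0,0,0]])

```text
clock: 1.6
tcp_pos: [0.4992, -0.1805, 0.1296]
orientation: [-3.07, -0.657, 0.006]
contact_force: [-0.3, 0.3, -0.3]
grip_width: 0.0856
gripper_force: 0.0
```

Run:
```python
from h import *
ims=[]
for n,x0,y0 in(("top",330,210),("side",205,225)):
    f=eyes.grab_frame(n)[...,::-1]; ims.append(cv2.resize(f[y0:y0+100,x0:x0+100],None,fx=4,fy=4,interpolation=cv2.INTER_CUBIC))
cv2.imwrite("pics/l1.png",np.hstack(ims));print(r.get_obs()["tcp_pos"])
```

```text
[ 0.5007 -0.1812  0.1313]
```

View pics/l1.png

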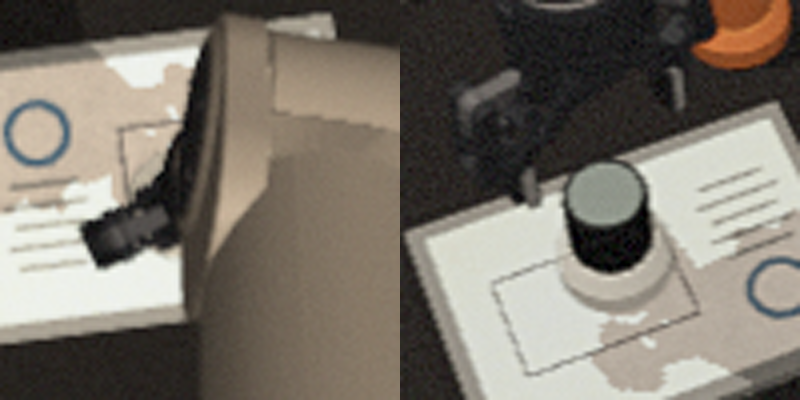

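The side view shows the two fingers straddling the black cylinder, with its top at (607,190) in the crop. The top view is hidden by the arm. I'll descend and grip.

Call:
step_arm(rows=[[0,0,-0.06,0,0,0],[0,0,-0.12,0,0,0],[0,0,-0.12,0,0,0]])

```text
clock: 1.95
tcp_pos: [0.4973, -0.1801, 0.0547]
orientation: [-3.069, -0.655, 0.011]
contact_force: [-0.8, -0.0, -0.1]
grip_width: 0.0849
gripper_force: 0.0
```

Call:
step_arm(rows=[[0,0,0,0,0,0],[0,0,0,0,0,0],[0,0,0,0,0,0],[0,0,0,0,0,0],[0,0,0,0,0,0]], jaw=1, squeeze=30)

```text
clock: 2.37
tcp_pos: [0.5024, -0.1809, 0.0612]
orientation: [3.07, 0.657, 0.006]
contact_force: [-1.9, 0.6, 6.9]
grip_width: 0.0469
gripper_force: 30.3
```

Call:
step_arm(rows=[[0,0,0.04,0,0,0],[0,0,0.08,0,0,0],[0,0,0.08,0,0,0]])

```text
clock: 2.62
tcp_pos: [0.5038, -0.1811, 0.1118]
orientation: [3.068, 0.656, 0.012]
contact_force: [0.3, -0.7, -1.0]
grip_width: 0.0475
gripper_force: 32.4
```

Call:
step_arm(rows=[[0.024,-0.06,0,0,0,0],[0.048,-0.12,0,0,0,0],[0.072,-0.18,0,0,0,0],[0.096,-0.24,0,0,0,0],[0.12,-0.29,0,0,0,0]])

```text
clock: 3.03
tcp_pos: [0.5726, -0.3576, 0.1072]
orientation: [3.071, 0.655, 0.0]
contact_force: [0.3, -0.1, -2.0]
grip_width: 0.0472
gripper_force: 32.5
```

Call:
step_arm(rows=[[0,0,0,0,0,0],[0,0,0,0,0,0],[0,0,0,0,0,0]])

```text
clock: 3.28
tcp_pos: [0.5724, -0.3535, 0.1064]
orientation: [-3.071, -0.658, 0.001]
contact_force: [-0.5, 0.5, -1.8]
grip_width: 0.047
gripper_force: 32.4
```

Call:
step_arm(rows=[[0,0,-0.04,0,0,0],[0,0,-0.075,0,0,0],[0,0,-0.092,0,0,0],[0,0,-0.092,0,0,0],[0,0,-0.092,0,0,0]])

```text
clock: 3.7
tcp_pos: [0.5727, -0.353, 0.0515]
orientation: [-3.071, -0.66, 0.001]
contact_force: [0.0, -0.5, -2.3]
grip_width: 0.0474
gripper_force: 33.3
```

Call:
step_arm(rows=[[0,0,-0.003,0,0,0],[0,0,-0.005,0,0,0],[0,0,-0.005,0,0,0]])

```text
clock: 3.95
tcp_pos: [0.5729, -0.3542, 0.0488]
orientation: [3.072, 0.658, 0.001]
contact_force: [-0.6, -0.3, -2.2]
grip_width: 0.0472
gripper_force: 33.3
```

Call:
step_arm(rows=[[0,0,-0.002,0,0,0],[0,0,-0.003,0,0,0],[0,0,-0.003,0,0,0]])

```text
clock: 4.2
tcp_pos: [0.573, -0.3544, 0.0485]
orientation: [3.072, 0.657, 0.001]
contact_force: [-3.8, 1.0, 9.4]
grip_width: 0.0474
gripper_force: 34.4
```

Call:
step_arm(rows=[[0,0,-0.002,0,0,0],[0,0,-0.003,0,0,0],[0,0,-0.003,0,0,0]])

```text
clock: 4.45
tcp_pos: [0.573, -0.3544, 0.0484]
orientation: [3.072, 0.657, 0.001]
contact_force: [-8.6, 4.7, 21.5]
grip_width: 0.0473
gripper_force: 35.6
```

Call:
step_arm(rows=[[0,0,0.004,0,0,0],[0,0,0.004,0,0,0]])

```text
clock: 4.62
tcp_pos: [0.5734, -0.3547, 0.0485]
orientation: [3.071, 0.657, 0.002]
contact_force: [0.2, -0.2, 9.9]
grip_width: 0.0473
gripper_force: 34.5
```

Call:
step_arm(rows=[[0,0,0,0,0,0],[0,0,0,0,0,0],[0,0,0,0,0,0],[0,0,0,0,0,0],[0,0,0,0,0,0]], jaw=0)

```text
clock: 5.03
tcp_pos: [0.5727, -0.3542, 0.047]
orientation: [-3.072, -0.658, 0.0]
contact_force: [-0.2, -0.4, 0.8]
grip_width: 0.0855
gripper_force: 0.0
```

Call:
step_arm(rows=[[0,0,0.05,0,0,0],[0,0,0.11,0,0,0],[0,0,0.18,0,0,0],[0,0,0.25,0,0,0],[0,0,0.3,0,0,0]])

```text
clock: 5.45
tcp_pos: [0.5736, -0.3546, 0.2312]
orientation: [3.07, 0.657, 0.004]
contact_force: [0.6, -0.1, 0.8]
grip_width: 0.0854
gripper_force: 0.0
```

Call:
step_arm(rows=[[0,0,0,0,0,0],[0,0,0,0,0,0]])

```text
clock: 5.62
tcp_pos: [0.5739, -0.3549, 0.2299]
orientation: [3.069, 0.657, 0.006]
contact_force: [-0.1, 0.5, -1.3]
grip_width: 0.0853
gripper_force: 0.0
```

Run:
```python
from h import *
o=r.get_obs();print(o["tcp_pos"],o["joints"])
R0=R.from_rotvec(o["orientation"]);print(R0.as_matrix())
a=np.radians(139.5)
S=Rz(a)@R.from_euler('y',-30,degrees=True).as_matrix()
for s in(1,-1):
    z=-S[:,2];y=s*S[:,1];T=R.from_matrix(np.c_[np.cross(y,z),y,z]); d=(T*R0.inv()).as_rotvec();print(s,"rotvec/pi",d/np.pi,np.degrees(np.linalg.norm(d)),T.as_rotvec())
foot=np.array([.5452,.2693,.036])
for h in(.22,.114): t=foot+S[:,2]*h; print(h,t,(t-o["tcp_pos"])/.6)
print("stamp z/.6 per m",S[:,2]/.6)
f=eyes.grab_frame("side");cv2.imwrite("pics/s2.png",f[...,::-1])
```

```text
[ 0.5739 -0.3549  0.2299] [ 0.549   0.4915 -0.1245  1.5677  0.0668  1.0816 -0.7412]
[[ 0.9124  0.4093  0.0043]
 [ 0.4093 -0.9124 -0.0023]
 [ 0.003   0.0039 -1.    ]]
1 rotvec/pi [ 0.0264  0.1747 -0.3508] 70.70622377460393 [-2.6952  0.9943  0.7222]
-1 rotvec/pi [ 0.1949 -0.0265  0.6243] 117.82582686345012 [-0.9137 -2.4766 -0.2448]
0.22 [0.6288 0.1979 0.2265] [ 0.0916  0.9212 -0.0056]
0.114 [0.5885 0.2323 0.1347] [ 0.0244  0.9786 -0.1586]
stamp z/.6 per m [ 0.6337 -0.5412  1.4434]
```

View pics/s2.png

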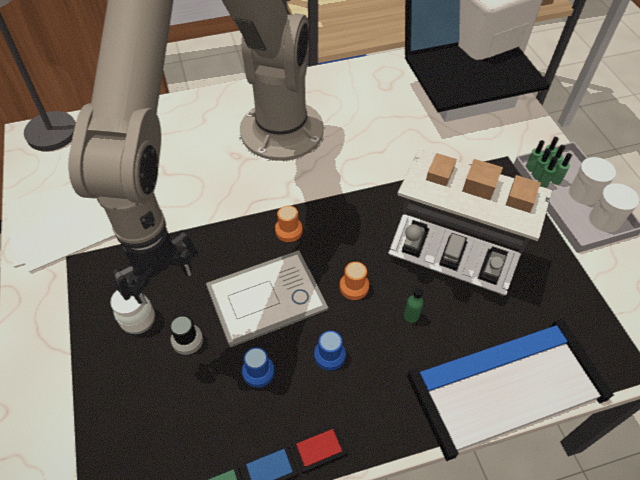

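The loupe stands upright on the bench, at side (186,335), clear of the pad and the jar. Next the stamp approach, with the +118° turn to keep joint 7 away from its limit.

Call:
step_arm(rows=[[0.005,0.046,0,0.0098,-0.0013,0.0312],[0.009,0.092,0,0.0195,-0.0026,0.0624],[0.014,0.138,0,0.0292,-0.004,0.0937],[0.018,0.184,0,0.039,-0.0053,0.1249],[0.023,0.23,0,0.0487,-0.0066,0.1561]], jaw=0.25)

```text
clock: 6.08
tcp_pos: [0.5852, -0.2148, 0.225]
orientation: [-2.683, -1.325, -0.074]
contact_force: [0.3, -0.1, -0.3]
grip_width: 0.064
gripper_force: 0.0
```

Call:
step_arm(rows=[[0.005,0.046,0,0.0098,-0.0013,0.0312],[0.009,0.092,0,0.0195,-0.0026,0.0624],[0.014,0.138,0,0.0292,-0.004,0.0937],[0.018,0.184,0,0.039,-0.0053,0.1249],[0.023,0.23,0,0.0487,-0.0066,0.1561]])

```text
clock: 6.5
tcp_pos: [0.599, -0.077, 0.2251]
orientation: [-2.17, -1.855, -0.142]
contact_force: [0.7, -0.4, -1.1]
grip_width: 0.0643
gripper_force: 0.0
```

Call:
step_arm(rows=[[0.005,0.046,0,0.0098,-0.0013,0.0312],[0.009,0.092,0,0.0195,-0.0026,0.0624],[0.014,0.138,0,0.0292,-0.004,0.0937],[0.018,0.184,0,0.039,-0.0053,0.1249],[0.023,0.23,0,0.0487,-0.0066,0.1561]])

```text
clock: 6.92
tcp_pos: [0.613, 0.0606, 0.2251]
orientation: [-1.567, -2.24, -0.196]
contact_force: [-0.1, 0.5, -0.6]
grip_width: 0.064
gripper_force: 0.0
```

Call:
step_arm(rows=[[0.005,0.046,0,0.0098,-0.0013,0.0312],[0.009,0.092,0,0.0195,-0.0026,0.0624],[0.014,0.138,0,0.0292,-0.004,0.0937],[0.018,0.184,0,0.039,-0.0053,0.1249],[0.023,0.23,0,0.0487,-0.0066,0.1561]])

```text
clock: 7.33
tcp_pos: [0.627, 0.1984, 0.2248]
orientation: [-0.906, -2.477, -0.236]
contact_force: [0.5, 0.1, 0.2]
grip_width: 0.0639
gripper_force: 0.0
```

Call:
step_arm(rows=[[0,0,0,0,0,0],[0,0,0,0,0,0],[0,0,0,0,0,0]])

```text
clock: 7.58
tcp_pos: [0.6273, 0.1971, 0.2253]
orientation: [-0.914, -2.477, -0.235]
contact_force: [-0.0, -0.1, 0.6]
grip_width: 0.0642
gripper_force: 0.0
```

```bash
cat >> h.py <<'E'
A=np.radians(139.5)
S=Rz(A)@R.from_euler('y',-30,degrees=True).as_matrix()
def tool(S,s=-1):
    z=-S[:,2];y=s*S[:,1];return R.from_matrix(np.c_[np.cross(y,z),y,z])
def delta(T,t):
    o=r.get_obs();R0=R.from_rotvec(o["orientation"]);d=(T*R0.inv()).as_rotvec()
    print("shift",(t-o["tcp_pos"])/.6,"turn",d/np.pi,"deg",np.degrees(np.linalg.norm(d)),"tcp",o["tcp_pos"],"joints",o["joints"],"w",o["grip_width"])
foot=np.array([.5452,.2693,.036])
E
python3 - <<'E'
from h import *
delta(tool(S),foot+S[:,2]*.22)
f=eyes.grab_frame("side");f=f[130:330,350:590,::-1]
cv2.imwrite("pics/s3.png",cv2.resize(f,None,fx=3,fy=3,interpolation=cv2.INTER_CUBIC))
E
```

```text
shift [0.0025 0.0013 0.002 ] turn [ 0.002  -0.0009 -0.0006] deg 0.3990669158597397 tcp [0.6273 0.1971 0.2253] joints [ 0.2297  0.7776 -0.7619  1.3522  0.0397  1.4163  0.4222] w 0.06417548016085745
```

View pics/s3.png

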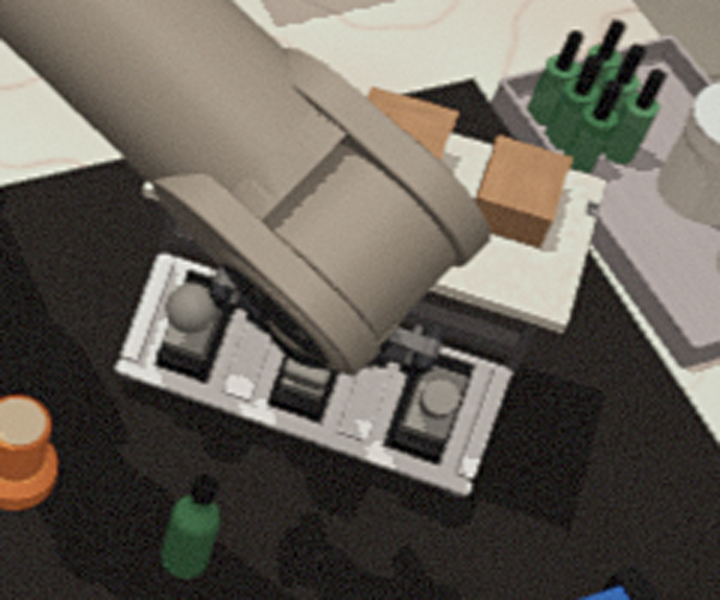

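The fingers straddle the middle stamp at crop (225,287) and (410,345), with the ball and the stub outside them. I'll descend halfway along the stamp's axis, then check clearance to the shelf.

Call:
step_arm(rows=[[-0.01,0.01,-0.024,0.001,0,0],[-0.02,0.02,-0.048,0.002,-0.001,0],[-0.029,0.028,-0.07,0.002,-0.001,-0.0006],[-0.029,0.028,-0.07,0.002,-0.001,-0.0006],[-0.029,0.028,-0.07,0.002,-0.001,-0.0006]])

```text
clock: 8.05
tcp_pos: [0.6103, 0.2129, 0.1848]
orientation: [-0.915, -2.478, -0.246]
contact_force: [-0.2, -1.5, 0.6]
grip_width: 0.0638
gripper_force: 0.0
```

Run:
```python
from h import *
delta(tool(S),foot+S[:,2]*.114)
f=eyes.grab_frame("side")[160:300,360:540,::-1];g=eyes.grab_frame("top")[130:270,100:280,::-1]
cv2.imwrite("pics/s4.png",np.hstack([cv2.resize(i,None,fx=2.2,fy=2.2,interpolation=cv2.INTER_CUBIC) for i in(f,g)]))
print(proj("side",foot+S[:,2]*.14),proj("top",foot+S[:,2]*.14))
```

```text
shift [-0.0363  0.0323 -0.0834] turn [0.     0.0006 0.0004] deg 0.1293501591950959 tcp [0.6103 0.2129 0.1848] joints [ 0.2233  0.7942 -0.7626  1.4307  0.0466  1.3157  0.4163] w 0.06383018634418473
[[455.4708 245.7823]] [[188.3432 210.1443]]
```

View pics/s4.png

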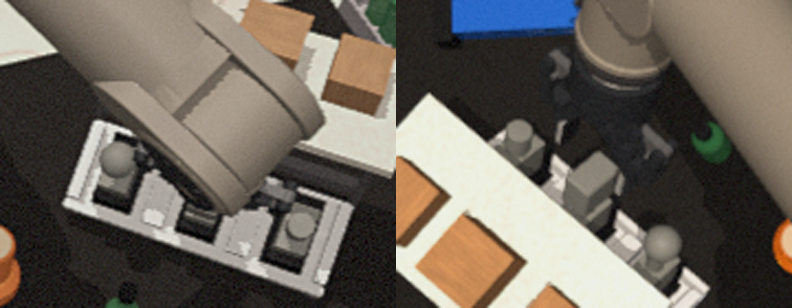

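The top view shows the forearm well clear of the shelf. The fingertips, at composite (563,132) and (652,160), are lined up with the grip at (597,175). I'll finish the descent.

Call:
step_arm(rows=[[-0.009,0.008,-0.02,0,0,0],[-0.018,0.016,-0.04,0,0,0],[-0.027,0.024,-0.062,0,0,0],[-0.036,0.032,-0.083,0,0,0],[-0.036,0.032,-0.083,0,0,0]])

```text
clock: 8.57
tcp_pos: [0.5876, 0.2337, 0.1342]
orientation: [-0.912, -2.478, -0.246]
contact_force: [-0.8, 0.0, -0.4]
grip_width: 0.0637
gripper_force: 0.0
```

Call:
step_arm(rows=[[0,0,0,0,0,0],[0,0,0,0,0,0],[0,0,0,0,0,0]])

```text
clock: 8.82
tcp_pos: [0.5903, 0.2334, 0.1367]
orientation: [-0.915, -2.481, -0.25]
contact_force: [0.2, 0.8, -0.6]
grip_width: 0.0642
gripper_force: 0.0
```

Call:
step_arm(rows=[[0,0,0,0,0,0],[0,0,0,0,0,0],[0,0,0,0,0,0],[0,0,0,0,0,0],[0,0,0,0,0,0]], jaw=1, squeeze=50)

```text
clock: 9.23
tcp_pos: [0.5894, 0.2334, 0.1358]
orientation: [-0.914, -2.48, -0.248]
contact_force: [0.3, -1.4, 2.0]
grip_width: 0.0299
gripper_force: 54.0
```

Call:
step_arm(rows=[[0,0,0,0,0,0],[0,0,0,0,0,0],[0,0,0,0,0,0]])

```text
clock: 9.48
tcp_pos: [0.5893, 0.2335, 0.1356]
orientation: [-0.913, -2.48, -0.248]
contact_force: [2.2, -2.1, 1.5]
grip_width: 0.0293
gripper_force: 54.1
```

Run:
```python
from h import *
delta(tool(S),foot+S[:,2]*.114)
o=r.get_obs();print(o["contact_force"],o["moment"],o["orientation"])
```

```text
shift [-0.0012 -0.0021 -0.0014] turn [-0.0004  0.0012 -0.    ] deg 0.23404573887868949 tcp [0.5893 0.2335 0.1356] joints [ 0.2017  0.8246 -0.7576  1.5094  0.062   1.2033  0.4028] w 0.029288570279625822
[ 2.2111 -2.06    1.5355] [-0.5345 -0.4376  0.0828] [-0.9135 -2.4797 -0.2483]
```

Call:
step_arm(rows=[[0.004,-0.0035,0.009,0,0,0],[0.013,-0.011,0.029,0,0,0],[0.026,-0.022,0.059,0,0,0],[0.039,-0.033,0.088,0,0,0],[0.051,-0.043,0.116,0,0,0]])

```text
clock: 9.9
tcp_pos: [0.6195, 0.2075, 0.2054]
orientation: [-0.912, -2.479, -0.247]
contact_force: [-0.8, -0.1, -1.9]
grip_width: 0.0297
gripper_force: 53.6
```

Run:
```python
from h import *
f=cv2.imread("pics/s2.png")[270:330,215:295];g=cv2.imread("pics/top0.png")[225:285,345:425]
t=eyes.grab_frame("top")[225:285,345:425,::-1]
w=eyes.grab_frame("side")[200:300,390:523,::-1]
k=lambda i:cv2.resize(i,(400,300),interpolation=cv2.INTER_CUBIC)
cv2.imwrite("pics/f.png",np.vstack([np.hstack([k(f),k(g)]),np.hstack([k(w),k(t)])]))
o=r.get_obs();print(o["tcp_pos"],o["contact_force"],o["grip_width"])
```

```text
[0.6219 0.2074 0.2073] [ 0.7165  0.1125 -2.2168] 0.02952414786515833
```

View pics/f.png

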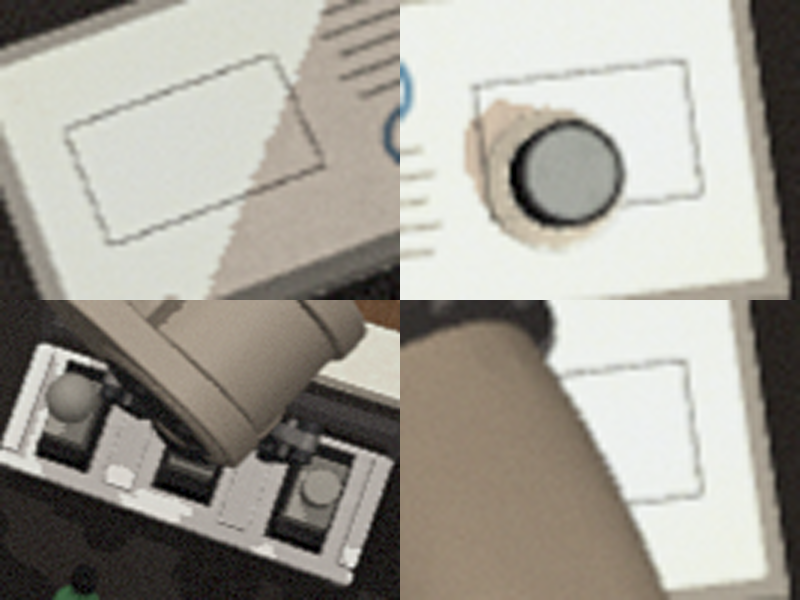

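Side crop frame corners: (65,130), (274,55), (325,164), (109,243). Top crop: (474,85), (686,60), (703,193).

Run:
```python
from h import *
cv=lambda P,o:(np.array(P,float)+.5)/5-.5+o
s=cv([(65,130),(274,55),(325,164),(109,243)],[215,270]);t=cv([(474-400,85),(286,60),(303,193)],[345,225])
M=np.array([[-.032,-.05,.012],[-.032,.05,.012],[.032,.05,.012],[.032,-.05,.012]])
P=lambda p:M@Rz(p[2]).T+[p[0],p[1],0]
fs=lambda p:(proj("side",P(p))-s).ravel(); ft=lambda p:(proj("top",P(p))[[2,3,0]]-t).ravel()
for f in(fs,ft,lambda p:np.r_[fs(p),ft(p)]):
    q=least_squares(f,[.52,-.2,.118]);p=q.x;print(p,np.degrees(p[2]),np.abs(q.fun).max())
U=Rz(p[2]+np.pi/2)
o=r.get_obs()
T=tool(U); print("T",T.as_rotvec())
delta(T,np.array([p[0],p[1],.012+.114+.04]))
```

```text
[ 0.5189 -0.1975  0.12  ] 6.877610088590815 0.40979766491687997
[ 0.5186 -0.1982  0.1197] 6.859169325039925 0.2295704005065886
[ 0.5188 -0.1978  0.1189] 6.814638253663913 0.4287209047449778
T [ 2.0855  2.3495 -0.    ]
shift [-0.1719 -0.6753 -0.0689] turn [-0.1501 -0.0777 -0.2316] deg 51.60505284158017 tcp [0.6219 0.2074 0.2073] joints [ 0.2269  0.7839 -0.7649  1.3886  0.0418  1.3608  0.4199] w 0.02952414786515833
```

Call:
step_arm(rows=[[0.019,-0.016,0.021,0,0,0],[0.038,-0.032,0.041,0,0,0],[0.057,-0.048,0.062,0,0,0],[0.077,-0.065,0.083,0,0,0]])

```text
clock: 10.33
tcp_pos: [0.6649, 0.1691, 0.2537]
orientation: [-0.911, -2.478, -0.246]
contact_force: [0.9, 0.3, -3.3]
grip_width: 0.0294
gripper_force: 53.6
```

Call:
step_arm(rows=[[-0.025,-0.061,0,-0.015,-0.0078,-0.0232],[-0.05,-0.122,0,-0.03,-0.0156,-0.0463],[-0.074,-0.183,0,-0.045,-0.0233,-0.0695],[-0.099,-0.244,0,-0.06,-0.0311,-0.0926],[-0.124,-0.305,0,-0.075,-0.0389,-0.1158]])

```text
clock: 10.75
tcp_pos: [0.5892, -0.0154, 0.2532]
orientation: [-1.495, -2.47, -0.132]
contact_force: [1.7, -0.9, -3.0]
grip_width: 0.0296
gripper_force: 53.1
```

Call:
step_arm(rows=[[-0.025,-0.061,0,-0.015,-0.0078,-0.0232],[-0.05,-0.122,0,-0.03,-0.0156,-0.0463],[-0.074,-0.183,0,-0.045,-0.0233,-0.0695],[-0.099,-0.244,0,-0.06,-0.0311,-0.0926],[-0.124,-0.305,0,-0.075,-0.0389,-0.1158]])

```text
clock: 11.17
tcp_pos: [0.5148, -0.1978, 0.2536]
orientation: [-2.085, -2.344, 0.004]
contact_force: [-0.3, -0.3, -2.4]
grip_width: 0.0295
gripper_force: 53.1
```

Call:
step_arm(rows=[[0,0,0,0,0,0],[0,0,0,0,0,0],[0,0,0,0,0,0]])

```text
clock: 11.42
tcp_pos: [0.5165, -0.1956, 0.2539]
orientation: [-2.078, -2.346, 0.001]
contact_force: [0.9, 1.3, -1.5]
grip_width: 0.0295
gripper_force: 53.2
```

```bash
cat >> h.py <<'E'
fld=np.array([.5188,-.1978,.012]);U=Rz(np.radians(96.85));TU=tool(U)
E
python3 - <<'E'
from h import *
delta(TU,fld+[0,0,.114+.012]); print(r.get_obs()["contact_force"])
E
```

```text
shift [ 0.0039 -0.0037 -0.1932] turn [-0.0014 -0.0018 -0.0005] deg 0.42206806591539603 tcp [ 0.5165 -0.1956  0.2539] joints [ 0.6667  0.3151 -0.5094  1.8097  0.1696  1.0673  0.2162] w 0.029534094799306063
[ 0.9424  1.3197 -1.5387]
```

Call:
step_arm(rows=[[0.004,-0.004,-0.04,-0.0014,-0.0018,-0.0005],[0.004,-0.004,-0.09,-0.0014,-0.0018,-0.0005],[0.004,-0.004,-0.14,-0.0014,-0.0018,-0.0005],[0.004,-0.004,-0.175,-0.0014,-0.0018,-0.0005],[0.004,-0.004,-0.188,-0.0014,-0.0018,-0.0005]])

```text
clock: 11.83
tcp_pos: [0.5178, -0.1966, 0.1381]
orientation: [-2.079, -2.349, 0.002]
contact_force: [-1.0, 0.2, -1.8]
grip_width: 0.0291
gripper_force: 53.1
```

Call:
step_arm(rows=[[0,0,0,0,0,0],[0,0,0,0,0,0],[0,0,0,0,0,0]])

```text
clock: 12.08
tcp_pos: [0.5208, -0.199, 0.1435]
orientation: [2.083, 2.346, 0.002]
contact_force: [0.9, 0.8, -2.1]
grip_width: 0.0293
gripper_force: 53.1
```

Run:
```python
from h import *
delta(TU,fld+[0,0,.114+.012])
f=eyes.grab_frame("side")[...,::-1];cv2.imwrite("pics/sf.png",f)
x0,y0,k=200,225,6
im=cv2.resize(f[y0:y0+100,x0:x0+130],None,fx=k,fy=k,interpolation=cv2.INTER_CUBIC)
cv2.imwrite("pics/s5.png",im)
o=r.get_obs();T=R.from_rotvec(o["orientation"]).as_matrix()
Sm=np.c_[np.cross(-T[:,1],-T[:,2]),-T[:,1],-T[:,2]]
c=np.array([[a,b,z] for z in(0,.008) for a,b in((.036,.022),(-.036,.022),(-.036,-.022),(.036,-.022))])
print(((proj("side",o["tcp_pos"]+(c-[0,0,.114])@Sm.T)-[x0,y0]+.5)*k).round(1))
```

```text
shift [-0.0034  0.0019 -0.0092] turn [0.0007 0.0012 0.0002] deg 0.25619513920805725 tcp [ 0.5208 -0.199   0.1435] joints [ 0.6258  0.4464 -0.4714  1.9097  0.2675  0.8426  0.1343] w 0.029274383237531777
[[386.4 349.6]
 [202.5 415.1]
 [240.9 511.9]
 [427.9 443.9]
 [384.8 338.3]
 [199.9 403.9]
 [238.5 501. ]
 [426.4 432.8]]
```

View pics/s5.png

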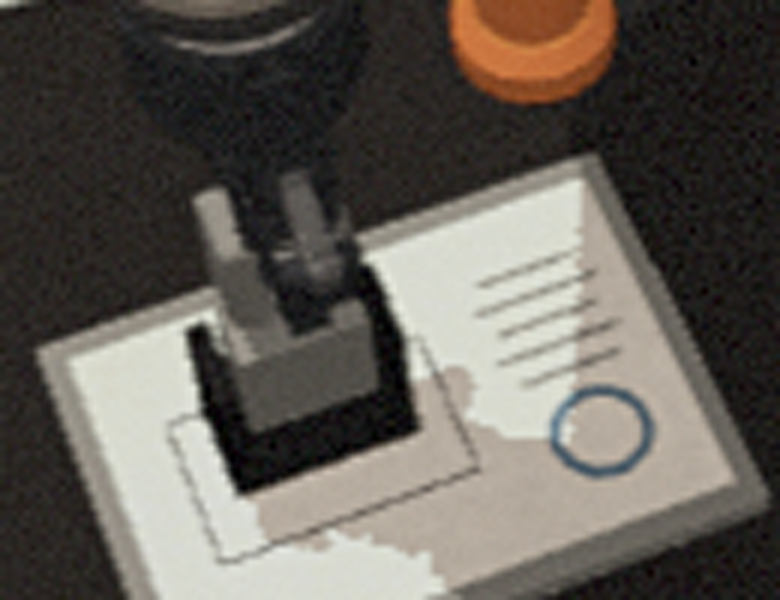

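The stamp hangs upright over the frame. Its foot's near bottom edge runs from (241,493) to (418,430), while the model predicts (241,512) to (428,444). Measuring the dark outline more exactly by code.

Run:
```python
from h import *
f=cv2.imread("pics/sf.png");x0,y0,k=200,225,6
g=cv2.cvtColor(f,cv2.COLOR_BGR2GRAY)[y0:y0+100,x0:x0+130]
im=cv2.resize(g,None,fx=k,fy=k,interpolation=cv2.INTER_CUBIC).astype(float)
im=cv2.GaussianBlur(im,(7,7),0)
# near edge: for columns, lowest row with intensity < 95
pts=[]
for u in range(215,450,15):
    col=im[380:560,u]; d=np.where(col<90)[0]; pts.append((u,380+d.max() if len(d) else -1))
print("near",pts)
L=[];Rr=[]
for v in range(330,500,12):
    row=im[v,170:460]; d=np.where(row<90)[0]; L.append((v,170+d.min()));Rr.append((v,170+d.max()))
print("left",L);print("right",Rr)
```

```text
near [(215, np.int64(439)), (230, np.int64(476)), (245, np.int64(494)), (260, np.int64(489)), (275, np.int64(484)), (290, np.int64(478)), (305, np.int64(471)), (320, np.int64(467)), (335, np.int64(462)), (350, np.int64(455)), (365, np.int64(450)), (380, np.int64(445)), (395, np.int64(440)), (410, np.int64(434)), (425, -1), (440, -1)]Traceback (most recent call last):
  File "<stdin>", line 13, in <module>
    return umr_minimum(a, axis, None, out, keepdims, initial, where)
ValueError: zero-size array to reduction operation minimum which has no identity
```

Run:
```python
from h import *
x0,y0,k=200,225,6
tcp=np.array([ 0.5208,-0.199,0.1435]);T=R.from_rotvec([2.083,2.346,.002]).as_matrix()
Sm=np.c_[np.cross(-T[:,1],-T[:,2]),-T[:,1],-T[:,2]]
m=np.array([[-.036,-.022,0],[.036,-.022,0],[-.023,-.015,.092],[.023,-.015,.092]])
ob=np.array([(238.3,496.5),(419,431),(250,432),(380,388)])
def f(p,n=4):
    q=(proj("side",tcp+(m+[p[0],p[1],-p[2]])@Sm.T)-[x0,y0]+.5)*k-.5
    return (q-ob)[:n].ravel()
for nm,g,x in(("y=0",lambda v:f([v[0],0,v[1]]),[0,.11]),("y=0 footonly",lambda v:f([v[0],0,v[1]],2),[0,.11]),("free",f,[0,0,.11])):
    q=least_squares(g,x);print(nm,q.x,q.fun.round(1))
```

```text
y=0 [-0.0013  0.139 ] [  7.3  49.5  10.4  47.6  -4.2 -42.7  -9.5 -43.1]
y=0 footonly [-0.0013  0.1032] [-3.7  1.6  3.9 -1.3]
free [0.0442 0.2402 0.5465] [ 27.3  17.8 -19.6  34.5  16.5 -31.  -24.2 -18.9]
```

Call:
step_arm(rows=[[-0.001,0.002,-0.01,0.0005,0.001,0],[-0.002,0.003,-0.021,0.0005,0.001,0],[-0.002,0.003,-0.021,0.0005,0.001,0],[-0.002,0.003,-0.021,0.0005,0.001,0],[-0.002,0.003,-0.021,0.0005,0.001,0]])

```text
clock: 12.55
tcp_pos: [0.5181, -0.1976, 0.1295]
orientation: [-2.086, -2.348, 0.002]
contact_force: [-0.2, 0.1, -2.7]
grip_width: 0.0292
gripper_force: 53.1
```

Call:
step_arm(rows=[[0,0,0,0,0,0],[0,0,0,0,0,0],[0,0,0,0,0,0]])

```text
clock: 12.8
tcp_pos: [0.5183, -0.1977, 0.1297]
orientation: [-2.086, -2.348, 0.002]
contact_force: [-0.1, -1.0, -2.5]
grip_width: 0.0292
gripper_force: 53.1
```

Run:
```python
from h import *
delta(TU,fld+[0,0.0013,.103]); print(r.get_obs()["contact_force"])
```

```text
shift [ 0.0009  0.002  -0.0245] turn [ 0.0001 -0.0004  0.0005] deg 0.12734560067198528 tcp [ 0.5183 -0.1977  0.1297] joints [ 0.619   0.4635 -0.4648  1.9219  0.2785  0.8203  0.1224] w 0.029180679714258913
[-0.1242 -0.9735 -2.469 ]
```

Call:
step_arm(rows=[[0.001,0.002,-0.005,0,0,0],[0.001,0.002,-0.009,0,0,0],[0.001,0.002,-0.009,0,0,0]])

```text
clock: 13.05
tcp_pos: [0.5184, -0.1962, 0.1235]
orientation: [-2.085, -2.347, 0.003]
contact_force: [0.2, 0.5, -1.7]
grip_width: 0.0295
gripper_force: 53.2
```

Call:
step_arm(rows=[[0,0,-0.003,0,0,0],[0,0,-0.006,0,0,0],[0,0,-0.006,0,0,0]])

```text
clock: 13.3
tcp_pos: [0.5185, -0.1964, 0.1201]
orientation: [-2.086, -2.347, 0.002]
contact_force: [-0.2, -0.2, -1.7]
grip_width: 0.0294
gripper_force: 53.2
```

Call:
step_arm(rows=[[0,0,-0.002,0,0,0],[0,0,-0.005,0,0,0],[0,0,-0.005,0,0,0]])

```text
clock: 13.55
tcp_pos: [0.5186, -0.1964, 0.1172]
orientation: [-2.086, -2.347, 0.002]
contact_force: [-0.2, -0.2, -2.7]
grip_width: 0.0294
gripper_force: 53.2
```

Call:
step_arm(rows=[[0,0,-0.002,0,0,0],[0,0,-0.003,0,0,0],[0,0,-0.003,0,0,0]])

```text
clock: 13.8
tcp_pos: [0.5188, -0.1964, 0.116]
orientation: [-2.086, -2.348, 0.002]
contact_force: [-1.9, 0.9, 3.0]
grip_width: 0.0294
gripper_force: 53.8
```

Call:
step_arm(rows=[[0,0,-0.002,0,0,0],[0,0,-0.003,0,0,0],[0,0,-0.003,0,0,0]])

```text
clock: 14.05
tcp_pos: [0.5188, -0.1964, 0.114]
orientation: [-2.086, -2.348, 0.002]
contact_force: [-1.6, 0.4, 3.5]
grip_width: 0.0294
gripper_force: 54.1
```

Call:
step_arm(rows=[[0,0,-0.002,0,0,0],[0,0,-0.003,0,0,0],[0,0,-0.003,0,0,0]])

```text
clock: 14.3
tcp_pos: [0.5188, -0.1965, 0.1121]
orientation: [-2.086, -2.348, 0.002]
contact_force: [-1.9, 0.6, 5.1]
grip_width: 0.0295
gripper_force: 54.2
```

Call:
step_arm(rows=[[0,0,-0.003,0,0,0],[0,0,-0.006,0,0,0],[0,0,-0.009,0,0,0],[0,0,-0.012,0,0,0],[0,0,-0.015,0,0,0]])

```text
clock: 14.72
tcp_pos: [0.5188, -0.1965, 0.1033]
orientation: [-2.086, -2.348, 0.002]
contact_force: [-3.1, 1.2, 7.6]
grip_width: 0.0296
gripper_force: 54.5
```

Call:
step_arm(rows=[[0,0,-0.001,0,0,0],[0,0,-0.002,0,0,0],[0,0,-0.002,0,0,0]])

```text
clock: 14.97
tcp_pos: [0.5188, -0.1964, 0.1021]
orientation: [-2.086, -2.348, 0.002]
contact_force: [-3.2, 1.5, 7.1]
grip_width: 0.0291
gripper_force: 54.6
```

Call:
step_arm(rows=[[0,0,0,0,0,0],[0,0,0,0,0,0],[0,0,0,0,0,0],[0,0,0,0,0,0],[0,0,0,0,0,0]])

```text
clock: 15.38
tcp_pos: [0.5188, -0.1964, 0.1023]
orientation: [-2.086, -2.348, 0.002]
contact_force: [-3.8, 0.6, 6.9]
grip_width: 0.0293
gripper_force: 54.5
```

Call:
step_arm(rows=[[0,0,0,0,0,0],[0,0,0,0,0,0],[0,0,0,0,0,0],[0,0,0,0,0,0],[0,0,0,0,0,0]])

```text
clock: 15.8
tcp_pos: [0.5188, -0.1965, 0.1023]
orientation: [-2.086, -2.348, 0.002]
contact_force: [-3.9, 1.5, 8.1]
grip_width: 0.0293
gripper_force: 54.5
```

Call:
step_arm(rows=[[0,0,0.005,0,0,0],[0,0,0.01,0,0,0],[0,0,0.016,0,0,0],[0,0,0.022,0,0,0],[0,0,0.035,0,0,0]])

```text
clock: 16.22
tcp_pos: [0.5184, -0.1964, 0.1224]
orientation: [-2.085, -2.347, 0.002]
contact_force: [-0.0, 0.0, -1.8]
grip_width: 0.0292
gripper_force: 53.3
```

Call:
step_arm(rows=[[0,0,0.03,0,0,0],[0,0,0.08,0,0,0],[0,0,0.14,0,0,0],[0,0,0.19,0,0,0],[0,0,0.222,0,0,0]])

```text
clock: 16.63
tcp_pos: [0.5199, -0.1966, 0.2594]
orientation: [2.085, 2.347, 0.001]
contact_force: [0.3, -0.9, -2.2]
grip_width: 0.0295
gripper_force: 53.3
```

Call:
step_arm(rows=[[0,0,0,0,0,0],[0,0,0,0,0,0]])

```text
clock: 16.8
tcp_pos: [0.5191, -0.1967, 0.2566]
orientation: [2.086, 2.348, -0.001]
contact_force: [-0.8, -0.1, -2.2]
grip_width: 0.0297
gripper_force: 53.3
```

```bash
cat >> h.py <<'E'
TG=R.from_rotvec([-.9135,-2.4797,-.2483]);G=np.array([.5893,.2335,.1356])
E
python3 - <<'E'
from h import *
delta(TG,np.array([.668,.168,.257])); o=r.get_obs();print(o["contact_force"],o["orientation"])
E
```

```text
shift [0.2481 0.6078 0.0007] turn [0.1506 0.0793 0.2323] deg 51.83312464138206 tcp [ 0.5191 -0.1967  0.2566] joints [ 0.6663  0.3135 -0.5108  1.8054  0.1742  1.0667  0.2095] w 0.029745670694253525
[-0.7535 -0.0577 -2.2402] [ 2.0864  2.3477 -0.0011]
```

Lifted clear after the press. Retracing the path to the rack.

Call:
step_arm(rows=[[0.025,0.061,0,0.015,0.0079,0.0232],[0.05,0.122,0,0.03,0.0158,0.0464],[0.074,0.182,0,0.045,0.0238,0.0697],[0.099,0.243,0,0.06,0.0317,0.093],[0.124,0.304,0,0.0753,0.0397,0.1162]])

```text
clock: 17.22
tcp_pos: [0.5926, -0.013, 0.2538]
orientation: [-1.486, -2.471, -0.132]
contact_force: [0.4, 0.8, -2.4]
grip_width: 0.0294
gripper_force: 53.2
```

Call:
step_arm(rows=[[0.025,0.061,0,0.015,0.0079,0.0232],[0.05,0.122,0,0.03,0.0158,0.0464],[0.074,0.182,0,0.045,0.0238,0.0697],[0.099,0.243,0,0.06,0.0317,0.093],[0.124,0.304,0,0.0753,0.0397,0.1162]])

```text
clock: 17.63
tcp_pos: [0.6676, 0.1689, 0.2529]
orientation: [-0.908, -2.475, -0.244]
contact_force: [0.9, 0.1, -2.3]
grip_width: 0.0296
gripper_force: 53.3
```

Call:
step_arm(rows=[[0,0,0,0,0,0],[-0.019,0.016,-0.02,0,0,0],[-0.038,0.032,-0.041,0,0,0],[-0.057,0.048,-0.062,0,0,0],[-0.076,0.065,-0.082,0,0,0]])

```text
clock: 18.05
tcp_pos: [0.6205, 0.2071, 0.2031]
orientation: [-0.912, -2.476, -0.242]
contact_force: [0.2, 1.4, -3.1]
grip_width: 0.0294
gripper_force: 53.6
```

Call:
step_arm(rows=[[0,0,0,0,0,0],[0,0,0,0,0,0],[0,0,0,0,0,0]])

```text
clock: 18.3
tcp_pos: [0.6224, 0.2065, 0.2058]
orientation: [-0.913, -2.478, -0.245]
contact_force: [0.6, -0.0, -2.0]
grip_width: 0.0295
gripper_force: 53.5
```

Run:
```python
from h import *
delta(TG,G); delta(TG,G+S[:,2]*.02)
```

```text
shift [-0.0551  0.045  -0.1171] turn [ 0.0004 -0.0009 -0.0002] deg 0.1807841999047824 tcp [0.6224 0.2065 0.2058] joints [ 0.2287  0.7923 -0.7714  1.3823  0.0494  1.3699  0.4154] w 0.0295381663510178
shift [-0.0424  0.0341 -0.0882] turn [ 0.0004 -0.0009 -0.0002] deg 0.1807841999047824 tcp [0.6224 0.2065 0.2058] joints [ 0.2287  0.7923 -0.7714  1.3823  0.0494  1.3699  0.4154] w 0.0295381663510178
```

Call:
step_arm(rows=[[-0.011,0.009,-0.022,0,0,0],[-0.022,0.018,-0.045,0,0,0],[-0.033,0.027,-0.068,0.0004,-0.0009,0],[-0.042,0.034,-0.088,0.0004,-0.0009,0],[-0.042,0.034,-0.088,0.0004,-0.0009,0]])

```text
clock: 18.72
tcp_pos: [0.5954, 0.2272, 0.1518]
orientation: [-0.911, -2.478, -0.246]
contact_force: [-1.2, -0.2, -2.4]
grip_width: 0.0294
gripper_force: 53.4
```

Call:
step_arm(rows=[[0,0,0,0,0,0],[0,0,0,0,0,0],[0,0,0,0,0,0]])

```text
clock: 18.97
tcp_pos: [0.5983, 0.2273, 0.1551]
orientation: [-0.914, -2.482, -0.251]
contact_force: [0.2, -0.3, -2.3]
grip_width: 0.0296
gripper_force: 53.4
```

Run:
```python
from h import *
delta(TG,G);print(r.get_obs()["contact_force"])
```

```text
shift [-0.015   0.0104 -0.0326] turn [-0.0003  0.001   0.0001] deg 0.18430867534295964 tcp [0.5983 0.2273 0.1551] joints [ 0.2142  0.8143 -0.7698  1.4793  0.0626  1.2444  0.4028] w 0.029567706681960064
[ 0.203  -0.3226 -2.319 ]
```

Final approach in two stages, watching the force.

Call:
step_arm(rows=[[-0.004,0.003,-0.008,0,0,0],[-0.008,0.006,-0.016,0,0,0],[-0.012,0.008,-0.025,0,0,0],[-0.012,0.008,-0.025,0,0,0],[-0.012,0.008,-0.025,0,0,0]])

```text
clock: 19.38
tcp_pos: [0.589, 0.2326, 0.1385]
orientation: [-0.911, -2.48, -0.248]
contact_force: [-0.4, 0.4, -2.6]
grip_width: 0.0294
gripper_force: 53.4
```

Run:
```python
from h import *
delta(TG,G);print(r.get_obs()["contact_force"])
```

```text
shift [ 0.0006  0.0016 -0.0049] turn [-0.0001 -0.0001 -0.0007] deg 0.12235099941945736 tcp [0.589  0.2326 0.1385] joints [ 0.2084  0.8244 -0.7678  1.508   0.0675  1.2098  0.3993] w 0.029381704098682418
[-0.4299  0.4051 -2.5785]
```

Call:
step_arm(rows=[[0.0005,0.001,-0.0025,0,0,0],[0.0005,0.0015,-0.005,0,0,0],[0.0005,0.0015,-0.005,0,0,0],[0.0005,0.0015,-0.005,0,0,0]])

```text
clock: 19.72
tcp_pos: [0.59, 0.2334, 0.1361]
orientation: [-0.912, -2.481, -0.249]
contact_force: [-0.0, 0.5, -3.1]
grip_width: 0.0295
gripper_force: 53.6
```

Run:
```python
from h import *
delta(TG,G);print(r.get_obs()["contact_force"])
```

```text
shift [-0.0011  0.0001 -0.0008] turn [-0.0002  0.0003 -0.0004] deg 0.10168506892451493 tcp [0.59   0.2334 0.1361] joints [ 0.2065  0.8278 -0.7665  1.5071  0.0691  1.2056  0.399 ] w 0.029509527151633786
[-0.0364  0.4993 -3.1467]
```

Call:
step_arm(rows=[[-0.001,0.0006,-0.0015,0,0,0],[-0.001,0.0006,-0.0015,0,0,0],[-0.001,0.0006,-0.0015,0,0,0]])

```text
clock: 19.97
tcp_pos: [0.5899, 0.2335, 0.1358]
orientation: [-0.912, -2.481, -0.25]
contact_force: [1.4, -2.7, 2.6]
grip_width: 0.0292
gripper_force: 54.2
```

Call:
step_arm(rows=[[-0.0006,0.0005,-0.0014,0,0,0],[-0.0006,0.0005,-0.0014,0,0,0],[-0.0006,0.0005,-0.0014,0,0,0]])

```text
clock: 20.22
tcp_pos: [0.5894, 0.234, 0.1346]
orientation: [-0.912, -2.481, -0.25]
contact_force: [1.9, -3.1, 2.0]
grip_width: 0.0296
gripper_force: 54.3
```

Call:
step_arm(rows=[[0,0,0,0,0,0],[0,0,0,0,0,0],[0,0,0,0,0,0],[0,0,0,0,0,0],[0,0,0,0,0,0]], jaw=0.25)

```text
clock: 20.63
tcp_pos: [0.5886, 0.2344, 0.1343]
orientation: [-0.911, -2.48, -0.249]
contact_force: [0.9, 0.1, 0.3]
grip_width: 0.0639
gripper_force: 0.0
```

Call:
step_arm(rows=[[0.006,-0.005,0.014,0,0,0],[0.019,-0.016,0.043,0,0,0],[0.032,-0.027,0.072,0,0,0],[0.048,-0.041,0.108,0,0,0],[0.063,-0.054,0.144,0,0,0]])

```text
clock: 21.05
tcp_pos: [0.6272, 0.201, 0.2222]
orientation: [-0.911, -2.481, -0.249]
contact_force: [0.1, -0.4, -0.7]
grip_width: 0.0637
gripper_force: 0.0
```

Call:
step_arm(rows=[[0.02,-0.05,0.06,0,0,0],[0.03,-0.1,0.1,0,0,0],[0.03,-0.15,0.12,0,0,0],[0.03,-0.2,0.12,0,0,0],[0.03,-0.25,0.12,0,0,0]])

```text
clock: 21.47
tcp_pos: [0.6454, 0.0502, 0.2951]
orientation: [-0.912, -2.484, -0.251]
contact_force: [0.5, -1.0, -1.1]
grip_width: 0.0641
gripper_force: 0.0
```

Call:
step_arm(rows=[[-0.02,-0.06,0,0,0,0],[-0.04,-0.12,0,0,0,0],[-0.06,-0.18,0,0,0,0],[-0.06,-0.24,0,0,0,0],[-0.06,-0.24,0,0,0,0]])

```text
clock: 21.88
tcp_pos: [0.6085, -0.1028, 0.2923]
orientation: [-0.929, -2.478, -0.245]
contact_force: [-0.3, -2.3, -1.4]
grip_width: 0.0639
gripper_force: 0.0
```

Run:
```python
from h import *
f=eyes.grab_frame("side")[...,::-1];cv2.imwrite("pics/end.png",f)
g=cv2.imread("pics/side0.png")
# difference over the rack, dropper, jar, loupe
for n,(x,y,w,h) in dict(stub=(480,242,35,45),mid=(437,228,35,45),ball=(400,218,30,38),dropper=(402,288,24,36),jar=(108,284,48,50)).items():
    a=f[y-6:y+h+6,x-6:x+w+6];b=g[y:y+h,x:x+w]
    m=cv2.matchTemplate(a,b,cv2.TM_CCOEFF_NORMED);_,v,_,l=cv2.minMaxLoc(m);print(n,round(v,3),"shift px",l[0]-6,l[1]-6)
l=cv2.imread("pics/s2.png")[310:360,160:210];m=cv2.matchTemplate(f[300:370,150:220],l,cv2.TM_CCOEFF_NORMED);print("loupe",cv2.minMaxLoc(m)[1],cv2.minMaxLoc(m)[3])
print(r.get_obs()["tcp_pos"],r.get_obs()["contact_force"])
```

```text
stub 0.997 shift px 0 0
mid 0.849 shift px 1 2
ball 0.997 shift px 0 0
dropper 0.933 shift px 0 0
jar 0.997 shift px 0 0
loupe 0.9902496933937073 (10, 10)
[ 0.6088 -0.0984  0.2927] [-0.3469 -0.0385  0.1453]
```

Run:
```python
from h import *
def sh(n,e,s,bx):
    x,y,w,h=bx;K=5
    up=lambda i:cv2.resize(i,None,fx=K,fy=K,interpolation=cv2.INTER_CUBIC)
    m=cv2.matchTemplate(up(e[y-5:y+h+5,x-5:x+w+5]),up(s[y:y+h,x:x+w]),cv2.TM_CCOEFF_NORMED);_,v,_,l=cv2.minMaxLoc(m);print(n,round(v,3),l[0]/K-5,l[1]/K-5)
e=cv2.imread("pics/end.png");s=cv2.imread("pics/side0.png")
t=eyes.grab_frame("top")[...,::-1].copy();t0=cv2.imread("pics/top0.png")
sh("side grip",e,s,(443,229,28,32));sh("side foot front",e,s,(438,252,34,18));sh("side foot all",e,s,(438,226,36,44))
sh("top grip",t,t0,(172,196,32,28));sh("top ball",t,t0,(210,230,22,24));sh("top lower",t,t0,(178,212,28,20))
for nm,i in(("before",s),("after",e)):
    g=cv2.cvtColor(i,cv2.COLOR_BGR2GRAY)[226:276:2,432:480:2];print(nm)
    for row in g: print("".join("#%+=-. "[min(6,int(v)//32)] for v in row))
print(r.get_obs()["qvel"])
```

```text
side grip 0.854 1.5999999999999996 0.5999999999999996
side foot front 0.965 0.7999999999999998 2.5999999999999996
side foot all 0.875 1.4000000000000004 1.0
top grip 0.919 -0.40000000000000036 -1.2000000000000002
top ball 0.997 0.0 0.0
top lower 0.929 -0.40000000000000036 -0.7999999999999998
before
..-.-%###%%%%%%%%%++++%%
.......-+###%%%%%%%%%%+%
......-...-%###%%%%%%%++
......-...-..-%##%%%%%%%
.........--=+-..-%##%%%%
-........+-----+...-%##%
.....-..+=------=+....-%
........%-------==......
.......-+-------+%-.....
....-..+=-------#=......
.......%-------=#-..-...
...-..=+-------%%.......
...-..%-------=#+.......
......%-------=%-..-....
..-..-#+=-----%%........
 ....%=+%%+=-=#-..-.....
  ...#%==+%%%%%.........
 -..+%%%%++==%%.........
 ...%%%%##%%%#-.........
..  ###%%%###%-.........
    .-%###%##=........-.
     ...-%###-..-.......
#+-  ......+%......  ...
#%#%=-.............  ...
%#####%=-......-=..  ..-
after
....-%####%%%%%%%+%+%%%%
.......-%###%%%%%%%%+++%
..........-%###%%%%%%%%%
.............-%####%%%%%
................-%##%#%%
-.........++-......-%###
.....-...==--++-......-%
........-%------+=......
........=+-------%......
....-...%--------#-.....
........%-------=#-.-...
...-...=+-------%%......
...-...%-------=#=......
......-+-------=#.......
..-...+=-------%%.......
 .....%=------=#-.-.....
  ...=#%%+=---+%........
 -...%=-+%%+==%=........
 ....#%++==+%%#-........
..  .#%#%%%+=%%.........
    %#%#%#%#%#+.......-.
     -####%###..-.......
#+-  ...+####%....   ...
###%=-.....+%=.....  ...
%#####%=-......-=... ..=
[-0.0447 -0.0047 -0.049   0.0196 -0.0167 -0.0068 -0.0049]
```

The stamp leans in the middle bay at the same slant, about 5 mm lower and touching or nearly touching the ledge. The two other stamps, the dropper and the jar haven't shifted, and the loupe still stands where I set it down.

```bash
python3 -c "
from bench import r
print(r.hand_in())"
```

```text
the job is handed in; nothing more can be done
None
```

I handed the job in at about 22 s of the 61 s allowed. The magnifier stands on the bench beside the pad, and the stamp was held about 14 mm down in the middle of the frame for over half a second at an estimated 11 N. It now leans in its own bay, about 5 mm lower than before, and the other stamps, the jar and the dropper did not move.

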